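Shim a rocking bench scale

ROBOT

A 7-joint arm with a two-finger parallel gripper is mounted at the origin on the work surface. World frame = base frame: x ahead of the robot, y to its left, z up, the work surface at z = 0. Lengths are in m, angles in rad, forces in N, time in s.
With the tool pointing down it reaches from about 0.425 to 0.825 m from the base axis. Payload 3.6 kg.
Tool frame: the origin (TCP) lies where the fingers leave the gripper's body, on its centre line; the fingertips stand 73 mm ahead of it and the grasp point (between the pads) lies 54 mm ahead of it; z points along the fingers, y is the direction in which the jaws open and shut (so a half turn about z gives the same grasp; the last joint's range is limited). The gripper opens to 85 mm and grips with 20 to 120 N. Pads are 22 mm wide; open, the fingers measure 114 mm over their backs; the gripper's body (76 mm by 85 mm) begins 54 mm behind the grasp point. The pads swing forward as they close: fully open they stand 13 mm farther back than shut.
Start: joints at [1.145, 0.615, -0.013, 1.423, 0.008, 1.103, -0.04], TCP at [0.252, -0.599, 0.304] pointing down, gripper open.
Joint ranges: [-3.12, 3.12], [-0.3, 2.06], [-1.34, 1.32], [0.26, 2.42], [-1.36, 4.5], [0.01, 1.98], [-2.84, 2.84]. Speed limits (rad/s): [2.79, 2.79, 3.14, 3.14, 3.14, 3.14, 3.14].

INTERFACE

Orientations are given as a unit quaternion [x, y, z, w].
In Python, from cell import sense, get_image, calibration, manip gives the robot as it stands.
- The arm moves only by the tool play_rows, never from a script. Its argument "plan" is a list of rows, each a list of 6 numbers: the shift along the tool's x, y, z in m, then the turn, a rotation vector about the tool's x, y, z in rad. In form: [[tx, ty, tz, rx, ry, rz], ...]. A call has exactly 5 rows; each row shifts and turns the commanded pose from where the row before left it, along the tool's axes as they then stand; what a row does not reach is not made up. A row lasts 1/12 s, in which the tool goes at most 41.7 mm and 7.16 degrees, less where a joint would pass 70% of its speed; a pose out of reach is approached as far as the arm can. A call with a gripper value outside its range is refused whole. "fingers" is the opening, from 0 (shut) to 1 (fully open), set as the call begins (left out, the last holds). The fingers move at their own pace and stop on an object; the grip force is fixed at half the most. Time passes only in rows, so rows that do not move let the fingers close, or fill a call up. It gives the time, the measured TCP pose, the force and the opening at its end, in the units of the state.
- sense(): the state, without advancing time (a new reading comes with each control period).
- get_image(name): name is "scene" or "side" or "wrist"; returns the picture (420x560x3 uint8, red, green, blue); there is no depth.
- calibration(name): a dict with "fov_y" (degrees; the focal length in pixels is half the picture's height over the tangent of half this angle, whatever the lens; pixels are square), "cx", "cy" (the principal point, pixels), "T" (4x4, takes a point from camera to world coordinates). Camera axes: x right, y down, z forward; pixel columns grow to the right and rows downward; lengths in m; the calibration is good to about 2 mm. A picture is of the moment at which its call begins: read the wrist's pose just before it. calibration takes no time and is no camera call; for the wrist camera it gives the pose at the moment of the call.
- manip.close_job(): hands the job in, once; it reports no verdict.
The state is a dict: "time": time; "joint_pos": joint angles; "dq": joint speeds; "effort": joint torques, N m; "position": TCP position; "eef_rot": TCP orientation; "ft_force": force on the tool from outside, world axes, zero at the start; "wrist_torque": the same for the moment, N m; "grip_width": finger opening in m.
Only numpy, scipy, OpenCV 4.12 (cv2) and the standard library are available. Lean on these libraries where they do the work, as an engineer would, in place of code of your own. Each camera call takes 0.05 s, during which the arm holds its last target.

TASK

The bench scale rocks because one of its feet, the bare steel one under the yellow cap, has lost its rubber pad. Without picking anything up, push the orange wedge along the bench, thin end first, under that foot until it is snug; then press down firmly on the yellow cap above the foot to check that the scale no longer dips, and leave it standing firm on the wedge. Leave the carton, the tape roll and the can alone.

Things in the scene. Friction and masses are not known exactly. Their poses are not given: they have to be found in the camera images.
- wedge: Loose orange door-stop wedge flat on the bench, 100 mm long (its x), 56 mm wide (its y), about 140 g. Origin: centre of its underside. Its +x end is the thin end (3 mm thick), its -x end the upright thick end (21 mm high); the top slopes evenly. It starts with the thin end roughly towards the bare foot, not accurately aimed; alone it slides at 1 to 3 N.
- foot: The scale's bare steel foot: a ball, 24 mm diameter. Origin: its lowest point, 12 mm above the bench while the scale is level (a gap). Its x axis points to the middle of the scale. The arm above is 28 mm wide, 30 to 46 mm above the bench, and ends 15 mm beyond the foot. The wedge is snug when the foot is about over the middle of its length; pushing farther, the resistance rises sharply.
- cap: Yellow round plastic cap on top of the arm, exactly above the bare foot: 34 mm diameter, 10 mm high. Origin: centre of its underside, so its top face is 10 mm above the origin and 56 mm above the bench while the scale is level.
- scale (a joint): Rocking angle of the scale, rad: 0 = level (as it stands when left alone), growing as the bare foot and yellow cap dip, to at most 0.075 (foot nearly on the bench). It rocks about the line through its two side feet, 150 mm from the bare foot; about 4 N down on the cap dips it when nothing is under the foot. The scale cannot be slid along the bench.
- carton: Bystander: small blue and yellow stock carton, 90 x 60 x 45 mm, loose. Origin: centre of its underside.
- tape: Bystander: brown roll of packing tape lying flat, 90 mm diameter, 45 mm high, loose. Origin: centre of its underside.
- can: Bystander: upright can, 54 mm diameter, 105 mm high, loose. Origin: centre of its underside.
- pan (a point): Middle of the top of the scale's round steel pan (160 mm diameter), 70 mm above the bench. Below it a cross of four level arms, each 165 mm from middle to end. x points away from the bare foot, to the arm that carries the display head (130 mm wide, up to 120 mm above the bench).
Things that resemble listed ones, but are neither listed nor needed, are in the scene too. Several things have the shape of the wedge; the one meant has the colours described above.

How it is judged:
On the way:
1. the yellow cap is pressed down and, with the wedge carrying the foot, the scale does not dip (contact force between the fingers and cap above 4 N and contact force between wedge and foot above 2 N and value of joint scale below 0.013 rad), for 0.2 s.
At the end, for the whole second after the job is handed in: The wedge lies flat and still on the bench with the bare foot over it: the foot's centre within 26 mm of the wedge's centre line and from 12 mm towards the thin end to 20 mm towards the thick end of the wedge's middle; the scale is level within 0.013 rad (x of foot in the frame of wedge between -0.02 and 0.012 m and y of foot in the frame of wedge between -0.026 and 0.026 m and value of joint scale below 0.013 rad and angle between wedge's own z axis and vertical below 0.06 rad and height (world z) of wedge below 0.004 m and linear speed of wedge below 0.01 m/s); the robot touches nothing.
It fails at once if the wedge is lifted off the bench or tipped (height (world z) of wedge above 0.015 m or angle between wedge's own z axis and vertical above 0.3 rad).
It fails at once if a bystander is moved more than 20 mm (distance of any of carton, tape, can from where it was at the start of the episode above 0.02 m).
It also fails if it takes over 42 s, if anything falls off the work surface, if the arm or the gripper's body presses on something with over 40 N, if the wrist force passes 120 N, or if a joint passes its speed limit or range.

## Working session

There is one attempt and no reset: what is moved stays moved. The work goes in short steps, Python scripts to look and compute and a tool call to move; the robot and the scene stay as the last step left them, time stands still between calls to the robot, and variables do not carry over. Pictures are saved under pics/ and viewed, and the job is handed in when it is done.

Besides the shell and the picture viewer there is one more tool, called as name(argument=value, ...), one argument or row to a line, values as JSON. play_rows: Moves the arm, as the interface text tells. Its arguments: {"type":"object","properties":{"plan":{"type":"array","items":{"type":"array","items":{"type":"number"}}},"fingers":{"type":"number"}},"required":["plan"]}

```bash
mkdir -p pics; ls; cat > h.py <<'E'
import numpy as np,cv2,sys
from cell import sense,get_image,calibration,manip
def save(n,img): cv2.imwrite('pics/'+n+'.png',img[:,:,::-1])
def ray(c,u,v):
    f=210/np.tan(np.radians(c['fov_y'])/2); T=np.array(c['T'])
    d=T[:3,:3]@np.array([(u-c['cx'])/f,(v-c['cy'])/f,1.]); return T[:3,3],d/np.linalg.norm(d)
def onz(c,u,v,z):
    o,d=ray(c,u,v); return o+d*(z-o[2])/d[2]
def tri(c1,p1,c2,p2):
    o1,d1=ray(c1,*p1);o2,d2=ray(c2,*p2)
    A=np.stack([d1,-d2],1); s=np.linalg.lstsq(A,o2-o1,rcond=None)[0]
    a=o1+s[0]*d1;b=o2+s[1]*d2; return (a+b)/2,np.linalg.norm(a-b)
E
python3 - <<'E'
from h import *
for n in ['scene','side','wrist']:
    c=calibration(n); save(n+'0',get_image(n)); np.save('pics/x.npy',0); print(n,c['fov_y'],c['cx'],c['cy'],np.round(c['T'],3).tolist())
s=sense(); print({k:np.round(v,3).tolist() for k,v in s.items()})
E
```

```text
pics
scene 42.57902649081184 274.37223117756633 214.1338160069077 [[-0.559, 0.717, -0.417, 1.042], [0.829, 0.476, -0.293, 0.307], [-0.011, -0.509, -0.861, 1.161], [0.0, 0.0, 0.0, 1.0]]
side 56.15506370978879 283.65098364105364 207.5190519019831 [[-0.959, -0.197, 0.205, 0.323], [-0.285, 0.643, -0.711, 0.516], [0.008, -0.74, -0.673, 0.657], [0.0, 0.0, 0.0, 1.0]]
wrist 71.75400912199244 274.97615725678446 208.0248899631646 [[0.389, -0.877, -0.283, 0.326], [-0.921, -0.37, -0.117, -0.568], [-0.002, 0.307, -0.952, 0.373], [0.0, 0.0, 0.0, 1.0]]
{'time': 0.15, 'joint_pos': [1.145, 0.616, -0.013, 1.425, 0.008, 1.103, -0.04], 'dq': [0.0, -0.004, -0.0, -0.006, 0.0, -0.0, -0.001], 'effort': [0.001, -46.966, 0.26, -17.125, 0.01, 0.007, 0.0], 'position': [0.252, -0.599, 0.303], 'eef_rot': [0.98, 0.198, -0.0, -0.001], 'ft_force': [-0.682, 0.06, 0.331], 'wrist_torque': [0.034, -0.022, 0.056], 'grip_width': 0.085}
```

View pics/scene0.png

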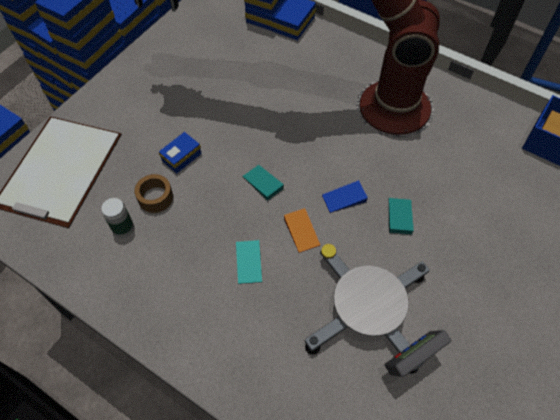

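View pics/side0.png

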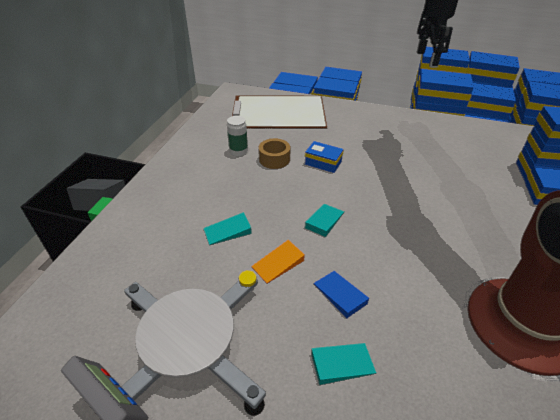

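View pics/wrist0.png

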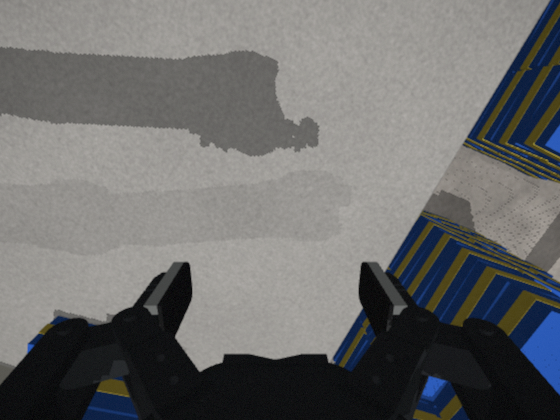

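The orange wedge is at scene (302,230) and side (278,261). Other wedge-shaped things are teal at scene (263,182), (249,261) and (400,215), and blue at (345,196). The yellow cap is at scene (329,251) and side (248,278). Only one thing is orange, so I choose it and check it in a crop.

```bash
cat > m.py <<'E'
from h import *
def blob(img,lo,hi,smin=150,vmin=60):
    h=cv2.cvtColor(img,cv2.COLOR_RGB2HSV)
    m=cv2.inRange(h,(lo,smin,vmin),(hi,255,255))
    return m
def big(m,box=None):
    if box: 
        k=np.zeros_like(m);x0,y0,x1,y1=box;k[y0:y1,x0:x1]=m[y0:y1,x0:x1];m=k
    cs,_=cv2.findContours(m,cv2.RETR_EXTERNAL,cv2.CHAIN_APPROX_NONE)
    return max(cs,key=cv2.contourArea)
E
python3 - <<'E'
from m import *
R={}
for n,bo,by in [('scene',(270,190,335,262),(310,235,345,265)),('side',(240,230,320,290),(230,262,265,292))]:
    img=cv2.imread(f'pics/{n}0.png')[:,:,::-1].copy(); c=calibration(n)
    o=big(blob(img,5,18),bo); y=big(blob(img,23,34),by)
    R[n]=(c,cv2.contourArea(o),cv2.fitEllipse(y))
    ap=cv2.approxPolyDP(cv2.convexHull(o),3,True)[:,0]
    print(n,'wedge poly',ap.tolist(),cv2.contourArea(o)); print('cap',cv2.fitEllipse(y),cv2.boundingRect(y))
    for p in ap: print(p,np.round(onz(c,*p,0),4),np.round(onz(c,*p,.021),4))
    cc=cv2.fitEllipse(y)[0]; print('cap@.056',onz(c,*cc,.053))
    x0,y0,x1,y1=bo
    save('crop_'+n,cv2.resize(img[y0-10:y1+40,x0-20:x1+40],None,fx=5,fy=5,interpolation=cv2.INTER_CUBIC))
    print(img[y0-10:y1+40,x0-20:x1+40].shape)
print(tri(R['scene'][0],R['scene'][2][0],R['side'][0],R['side'][2][0]))
# pan: bright low-sat disc
P={}
for n,b in [('scene',(325,255,420,345)),('side',(130,280,240,385))]:
    img=cv2.imread(f'pics/{n}0.png')[:,:,::-1].copy()
    g=cv2.cvtColor(img,cv2.COLOR_RGB2GRAY)
    print(n,g[300 if n=='scene' else 330, 370 if n=='scene' else 185])
E
```

```text
scene wedge poly [[304, 209], [319, 244], [299, 251], [284, 216]] 835.0
cap ((328.1368103027344, 250.86009216308594), (12.282451629638672, 13.221832275390625), 82.69123077392578) (321, 245, 15, 13)
[304 209] [ 0.4261 -0.0344  0.    ] [ 0.4372 -0.0282  0.021 ]
[319 244] [0.4897 0.0489 0.    ] [0.4997 0.0535 0.021 ]
[299 251] [0.5324 0.0188 0.    ] [0.5416 0.024  0.021 ]
[284 216] [ 0.4709 -0.0651  0.    ] [ 0.4813 -0.0583  0.021 ]
cap@.056 [0.518389   0.08731689 0.053     ]
(122, 125, 3)
side wedge poly [[288, 240], [303, 254], [303, 260], [266, 282], [252, 266]] 1090.5
cap ((247.20626831054688, 278.2621154785156), (15.469565391540527, 16.65354347229004), 78.30086517333984) (239, 271, 17, 16)
[288 240] [ 0.4829 -0.0758  0.    ] [ 0.4778 -0.0569  0.021 ]
[303 254] [ 0.4398 -0.0451  0.    ] [ 0.436  -0.0272  0.021 ]
[303 260] [ 0.4355 -0.0286  0.    ] [ 0.4319 -0.0112  0.021 ]
[266 282] [0.4936 0.0503 0.    ] [0.4881 0.0652 0.021 ]
[252 266] [0.5354 0.0192 0.    ] [0.5286 0.035  0.021 ]
cap@.056 [0.51681061 0.08996467 0.053     ]
(110, 140, 3)
(array([0.51748211, 0.08729901, 0.05016749]), np.float64(0.001271665009398999))
scene 159
side 166
```

View pics/crop_scene.png

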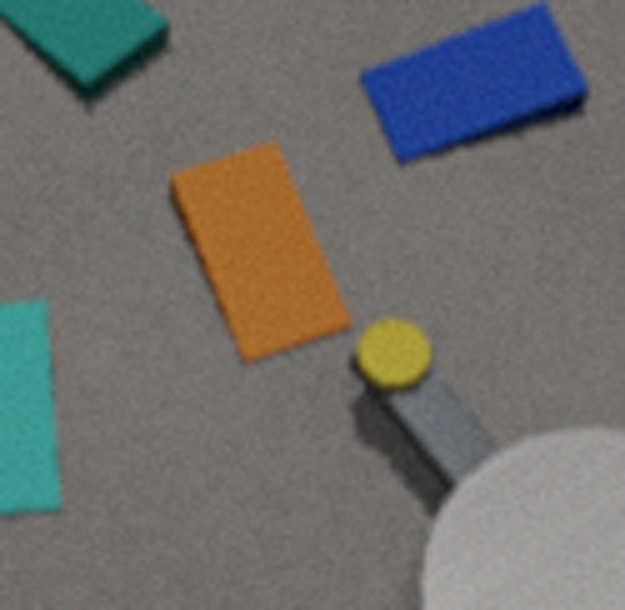

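View pics/crop_side.png

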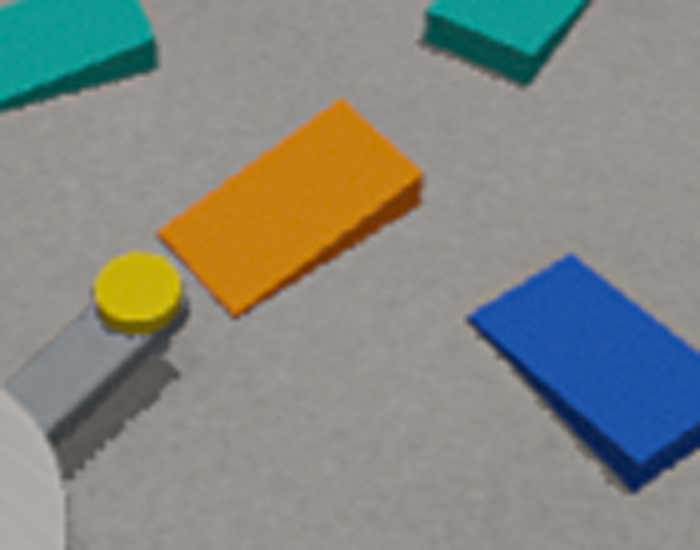

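```bash
python3 - <<'E'
from m import *
R={}
E={}
for n,seed in [('scene',(370,300)),('side',(185,330))]:
    img=cv2.imread(f'pics/{n}0.png'); g=cv2.GaussianBlur(img,(3,3),0)
    m=np.zeros((422,562),np.uint8)
    cv2.floodFill(g,m,seed,0,(14,)*3,(14,)*3,4|cv2.FLOODFILL_MASK_ONLY|cv2.FLOODFILL_FIXED_RANGE|(255<<8))
    m=cv2.morphologyEx(m[1:-1,1:-1],cv2.MORPH_OPEN,cv2.getStructuringElement(cv2.MORPH_ELLIPSE,(15,15)))
    y=big(m); e=cv2.fitEllipse(cv2.convexHull(y)); c=calibration(n); E[n]=(c,e[0])
    print(n,e,cv2.boundingRect(y),onz(c,*e[0],.07))
print(tri(E['scene'][0],E['scene'][1],E['side'][0],E['side'][1]))
E
```

```text
scene ((370.7127685546875, 299.90411376953125), (66.00263214111328, 73.84242248535156), 116.8231430053711) (335, 266, 73, 68) [0.57666903 0.22733373 0.07      ]
side ((184.04571533203125, 331.33795166015625), (81.54908752441406, 100.66368865966797), 61.79576110839844) (136, 288, 97, 87) [0.57269835 0.23374548 0.07      ]
(array([0.57488151, 0.22861436, 0.06339609]), np.float64(0.003943985644859449))
```

The crops confirm it: the orange wedge has its thin end towards the yellow cap. Measured positions:

| Item | Position (m) | Notes |
|---|---|---|
| Wedge thick end, middle | (.458, -.043) | heading about 55° |
| Foot/cap | (.518, .088) | triangulated z ≈ .050, stated 46–56 mm |
| Pan | (.575, .229) | 152 mm from the foot, expected about 150 |

I'll travel at height first.

play_rows(
  plan=[
    [0.025,-0.0275,0,0,0,0],
    [0.025,-0.0275,0,0,0,0],
    [0.025,-0.0275,0,0,0,0],
    [0.025,-0.0275,0,0,0,0],
    [0.025,-0.0275,0,0,0,0],
  ],
  fingers=0.25,
)

```text
time: 0.57
position: [0.3144, -0.4219, 0.3036]
eef_rot: [0.98, 0.198, -0.0, -0.0]
ft_force: [0.5, 0.3, 0.1]
grip_width: 0.0255
```

play_rows(
  plan=[
    [0.025,-0.0275,0,0,0,0],
    [0.025,-0.0275,0,0,0,0],
    [0.025,-0.0275,0,0,0,0],
    [0.025,-0.0275,0,0,0,0],
    [0.025,-0.0275,0,0,0,0],
  ],
)

```text
time: 0.98
position: [0.3761, -0.2467, 0.3039]
eef_rot: [0.98, 0.198, -0.0, -0.0]
ft_force: [0.7, 0.3, -0.1]
grip_width: 0.0215
```

play_rows(
  plan=[
    [0.025,-0.0275,0,0,0,0],
    [0.025,-0.0275,0,0,0,0],
    [0.025,-0.0275,0,0,0,0],
    [0.025,-0.0275,0,0,0,0],
    [0.025,-0.0275,0,0,0,0],
  ],
)

```text
time: 1.4
position: [0.4379, -0.0715, 0.304]
eef_rot: [0.98, 0.198, -0.0, 0.0]
ft_force: [1.9, -0.1, -0.5]
grip_width: 0.0218
```

play_rows(
  plan=[
    [0,0,0.016,0,0,-0.112],
    [0,0,0.016,0,0,-0.112],
    [0,0,0.016,0,0,-0.112],
    [0,0,0.016,0,0,-0.112],
    [0,0,0.016,0,0,-0.112],
  ],
)

```text
time: 1.82
position: [0.4377, -0.073, 0.2232]
eef_rot: [0.886, 0.464, 0.0, -0.0]
ft_force: [0.6, 0.0, 0.4]
grip_width: 0.0216
```

```bash
python3 - <<'E'
from m import *
c=calibration('wrist'); img=get_image('wrist'); save('w1',img)
o=big(blob(img,5,18)); ap=cv2.approxPolyDP(cv2.convexHull(o),4,True)[:,0]
for p in ap: print(p,*[np.round(onz(c,*p,z)[:2],4) for z in (0,.003,.021)])
y=big(blob(img,23,34)); e=cv2.fitEllipse(y); print(cv2.boundingRect(y),e,onz(c,*e[0],.055))
E
```

```text
[302  50] [0.5357 0.0234] [0.5352 0.0231] [0.532  0.0211]
[302 162] [ 0.4806 -0.0613] [ 0.4806 -0.0607] [ 0.4808 -0.0575]
[244 162] [ 0.4325 -0.0279] [ 0.433  -0.0277] [ 0.4362 -0.0265]
[244  50] [0.4927 0.0532] [0.4926 0.0525] [0.4921 0.0488]Traceback (most recent call last):
  File "<stdin>", line 5, in <module>
  File "m.py", line 10, in big
    return max(cs,key=cv2.contourArea)
ValueError: max() iterable argument is empty
```

View pics/w1.png

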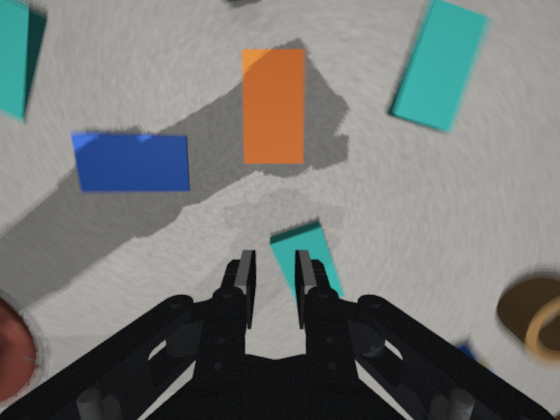

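The wrist view agrees: the wedge runs from pixel row 162 (thick) to row 50 (thin), thick middle (.4585, -.042), heading 55°. A teal wedge at (305,250) is about 50 mm behind the landing spot. Descending.

play_rows(
  plan=[
    [0.0035,0,0.03,0,0,0],
    [0.0035,0,0.03,0,0,0],
    [0.0035,0,0.03,0,0,0],
    [0.0035,0,0.03,0,0,0],
    [0.0035,0,0.023,0,0,0],
  ],
)

```text
time: 2.28
position: [0.4478, -0.0589, 0.0794]
eef_rot: [0.888, 0.46, -0.0, -0.0]
ft_force: [-0.2, -0.1, 1.2]
grip_width: 0.0213
```

```bash
python3 - <<'E'
from m import *
c=calibration('wrist'); img=get_image('wrist'); save('w2',img); s=sense(); print(s['position'],s['ft_force'])
E
```

```text
[ 0.44685235 -0.05774022  0.07643618] [-0.06561282  0.97023064 -2.54568331]
```

View pics/w2.png

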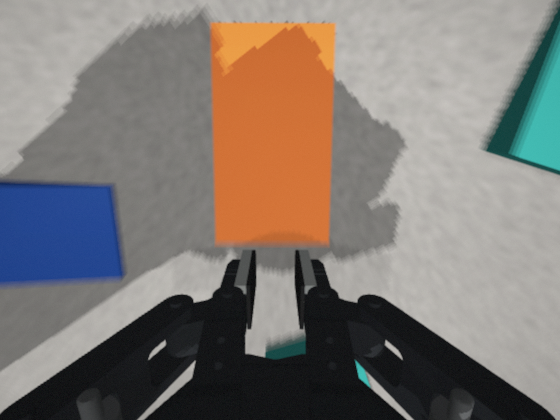

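play_rows(
  plan=[
    [0.004,0,0,0,0,0],
    [0.004,0,0,0,0,0],
    [0.006,0,0,0,0,-0.018],
    [0.006,0,0,0,0,-0.018],
    [0.006,0,0,0,0,-0.018],
  ],
)

```text
time: 2.75
position: [0.4635, -0.0374, 0.0824]
eef_rot: [0.874, 0.485, 0.001, 0.001]
ft_force: [-0.4, -1.8, 2.0]
grip_width: 0.0214
```

play_rows(
  plan=[
    [0.006,0,0,0,0,-0.018],
    [0.006,0,0,0,0,-0.018],
    [0.006,0,0,0,0,-0.018],
    [0.006,0,0,0,0,-0.018],
    [0.006,0,0,0,0,-0.018],
  ],
)

```text
time: 3.17
position: [0.4777, -0.011, 0.081]
eef_rot: [0.851, 0.525, -0.0, 0.0]
ft_force: [0.0, -2.0, 1.1]
grip_width: 0.021
```

```bash
cat > wl.py <<'E'
from m import *
def look(name):
    c=calibration('wrist'); img=get_image('wrist'); save(name,img); s=sense(); q=s['eef_rot']
    print('t',s['time'],np.round(s['position'],4),'hdg',np.degrees(2*np.arctan2(q[1],q[0])),np.round(s['ft_force'],1))
    o=big(blob(img,5,18)); ap=cv2.approxPolyDP(cv2.convexHull(o),4,True)[:,0]
    for p in ap: print(p,*[np.round(onz(c,*p,z)[:2],4) for z in (0,.003,.021)])
    try:
        y=big(blob(img,23,34)); e=cv2.fitEllipse(y); print('cap',cv2.boundingRect(y),np.round(e[0],1),onz(c,*e[0],.055))
    except Exception as x: print('nocap')
look(sys.argv[1])
E
python3 wl.py w3
```

```text
t 3.2167 [ 0.4786 -0.0093  0.081 ] hdg 63.432273448028155 [ 0.3 -0.1  0.3]
[334  41] [0.5534 0.0761] [0.5526 0.0757] [0.548  0.0738]
[328 257] [ 0.5068 -0.0242] [ 0.5069 -0.0225] [ 0.5079 -0.0125]
[218 257] [0.4501 0.0044] [0.4514 0.0055] [0.4591 0.0121]
[212  72] [0.4966 0.09  ] [0.4969 0.0894] [0.4991 0.0858]
[294  40] [0.5371 0.0847] [0.5366 0.0842] [0.5339 0.0812]
cap (185, 0, 116, 73) [243.8  30.3] [0.51694856 0.08432036 0.055     ]
```

View pics/w3.png

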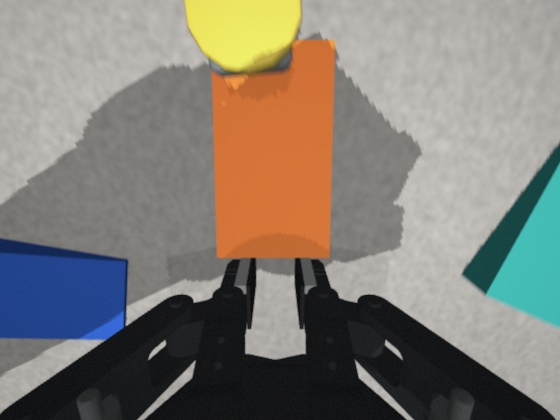

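The wedge is held squarely: rear edge at row 257, heading 63°. The foot is about 43 mm ahead and 9 mm left of the wedge's centre line. Continuing.

play_rows(
  plan=[
    [0.006,0,0,0,0,-0.02],
    [0.006,0,0,0,0,-0.02],
    [0.006,0,0,0,0,-0.02],
    [0.006,0,0,0,0,-0.02],
    [0.006,0,0,0,0,-0.02],
  ],
)

```text
time: 3.63
position: [0.4902, 0.0168, 0.0808]
eef_rot: [0.824, 0.567, 0.0, -0.0]
ft_force: [0.4, -0.7, -0.2]
grip_width: 0.0212
```

```bash
python3 wl.py w4; python3 - <<'E'
from h import *
save('side4',get_image('side')); save('scene4',get_image('scene'))
E
```

```text
t 3.6833 [0.4908 0.0184 0.0809] hdg 69.2002153883683 [ 0.9  0.5 -0.4]
[334  40] [0.5568 0.1112] [0.556  0.1108] [0.5516 0.1084]
[328 257] [0.5204 0.0066] [0.5204 0.0082] [0.5203 0.0183]
[218 257] [0.4612 0.0292] [0.4624 0.0305] [0.4694 0.0378]
[212  40] [0.5044 0.1313] [0.5047 0.1304] [0.5066 0.1256]
cap (223, 62, 105, 107) [274.9 115. ] [0.5196697  0.09039101 0.055     ]
```

View pics/w4.png

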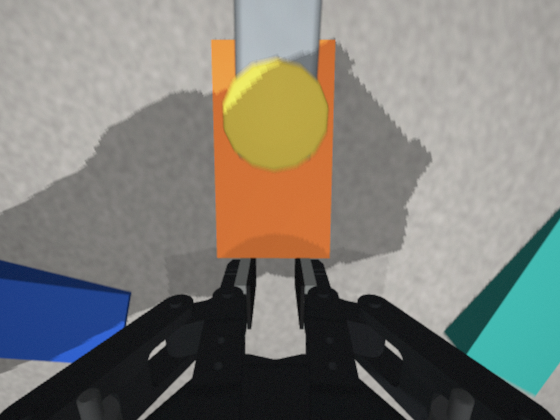

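View pics/side4.png

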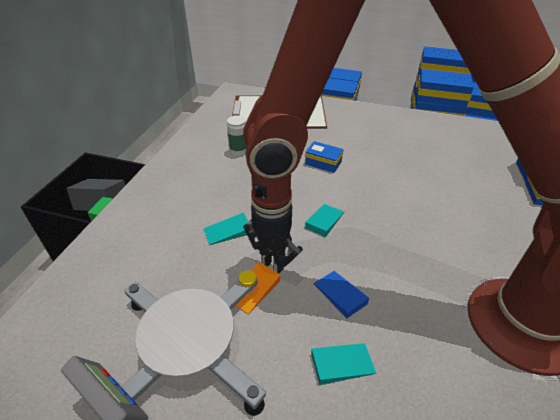

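The foot is now centred on the wedge (cap at (275,115), wedge centre line at column 274), with about 15 mm to go.

play_rows(
  plan=[
    [0.003,0,0,0,0,0],
    [0.003,0,0,0,0,0],
    [0.002,0,0,0,0,0],
    [0.002,0,0,0,0,0],
    [0,0,0,0,0,0],
  ],
)

```text
time: 4.2
position: [0.4937, 0.0257, 0.081]
eef_rot: [0.824, 0.566, 0.0, -0.0]
ft_force: [-0.2, -0.5, -0.3]
grip_width: 0.0214
```

play_rows(
  plan=[
    [0.001,0,0,0,0,0],
    [0.001,0,0,0,0,0],
    [0.001,0,0,0,0,0],
    [0,0,0,0,0,0],
    [0,0,0,0,0,0],
  ],
)

```text
time: 4.62
position: [0.4946, 0.0281, 0.081]
eef_rot: [0.825, 0.566, 0.0, -0.0]
ft_force: [0.3, -0.5, 1.0]
grip_width: 0.0211
```

```bash
python3 wl.py w5
```

```text
t 4.6667 [0.4946 0.0281 0.081 ] hdg 68.92159863327052 [ 0.1 -0.7 -1. ]
[333  40] [0.5611 0.1226] [0.5604 0.1221] [0.556  0.1197]
[328 257] [0.5249 0.0177] [0.5249 0.0194] [0.5248 0.0294]
[218 257] [0.4657 0.0405] [0.4669 0.0418] [0.4739 0.0491]
[212  41] [0.509  0.1422] [0.5093 0.1414] [0.5111 0.1366]
cap (225, 106, 100, 101) [274.7 156.1] [0.51967002 0.08969781 0.055     ]
```

play_rows(
  plan=[
    [0.001,0,0,0,0,0],
    [0.001,0,0,0,0,0],
    [0,0,0,0,0,0],
    [0,0,0,0,0,0],
    [0,0,0,0,0,0],
  ],
)

```text
time: 5.08
position: [0.4954, 0.0301, 0.081]
eef_rot: [0.824, 0.566, 0.0, -0.0]
ft_force: [-0.9, -1.1, 1.5]
grip_width: 0.0213
```

play_rows(
  plan=[
    [0.001,0,0,0,0,0],
    [0.001,0,0,0,0,0],
    [0,0,0,0,0,0],
    [0,0,0,0,0,0],
    [0,0,0,0,0,0],
  ],
)

```text
time: 5.5
position: [0.4959, 0.0315, 0.0809]
eef_rot: [0.825, 0.566, -0.0, 0.0]
ft_force: [-0.1, -3.0, 1.3]
grip_width: 0.0212
```

play_rows(
  plan=[
    [0.001,0,0,0,0,0],
    [0.001,0,0,0,0,0],
    [0,0,0,0,0,0],
    [0,0,0,0,0,0],
    [0,0,0,0,0,0],
  ],
)

```text
time: 5.92
position: [0.4961, 0.032, 0.081]
eef_rot: [0.825, 0.565, -0.002, 0.0]
ft_force: [-2.1, -5.6, 2.5]
grip_width: 0.0211
```

```bash
python3 wl.py w6; python3 - <<'E'
from h import *
for i in range(1): print(sense()['ft_force'])
E
```

```text
t 5.9667 [0.4961 0.032  0.081 ] hdg 68.83181343371108 [-1.5 -5.9  3.4]
[334  40] [0.5628 0.126 ] [0.5621 0.1256] [0.5577 0.1232]
[328 257] [0.5261 0.0214] [0.5261 0.0231] [0.5261 0.0332]
[217 257] [0.4664 0.0445] [0.4676 0.0457] [0.4747 0.0531]
[211  41] [0.51   0.1459] [0.5104 0.1452] [0.5123 0.1404]
cap (226, 119, 99, 100) [274.8 168.5] [0.51969493 0.08975422 0.055     ]
[-1.53213046 -5.89500225  3.43632732]
```

play_rows(
  plan=[
    [0.001,0,0,0,0,0],
    [0.001,0,0,0,0,0],
    [0,0,0,0,0,0],
    [0,0,0,0,0,0],
    [0,0,0,0,0,0],
  ],
)

```text
time: 6.38
position: [0.4962, 0.0325, 0.081]
eef_rot: [0.825, 0.565, -0.003, 0.001]
ft_force: [-2.9, -6.6, 4.8]
grip_width: 0.0212
```

Snug: the force rose to about 7 N, with the foot about 0 mm from the wedge's middle. Backing off and lifting.

play_rows(
  plan=[
    [-0.006,0,0,0,0,0],
    [-0.008,0,0,0,0,0],
    [-0.008,0,0,0,0,0],
    [0,0,-0.04,0,0,0],
    [0,0,-0.04,0,0,0],
  ],
)

```text
time: 6.8
position: [0.4878, 0.0144, 0.1591]
eef_rot: [0.825, 0.566, -0.003, -0.002]
ft_force: [1.9, 0.9, 0.9]
grip_width: 0.0216
```

play_rows(
  plan=[
    [0,0,-0.02,0,0,0],
    [0,0,0,0,0,0],
    [0,0,0,0,0,0],
    [0,0,0,0,0,0],
    [0,0,0,0,0,0],
  ],
  fingers=0,
)

```text
time: 7.22
position: [0.4887, 0.0148, 0.1797]
eef_rot: [0.824, 0.566, -0.001, -0.001]
ft_force: [0.7, -0.3, -0.3]
grip_width: 0.0001
```

```bash
python3 wl.py w7; python3 - <<'E'
from m import *
s=sense();q=s['eef_rot'];a=2*np.arctan2(q[1],q[0]);d=np.array([.519,.0893])-s['position'][:2]
print('tool x,y',d@[np.cos(a),np.sin(a)],d@[np.sin(a),-np.cos(a)],s['position'],s['grip_width'],q)
# side/scene cap triangulation
R={}
for n,by in [('scene',(310,235,345,265)),('side',(230,262,265,292))]:
    img=get_image(n); save(n+'7',img)
    try: R[n]=cv2.fitEllipse(big(blob(img,23,34),by)); print(n,R[n])
    except Exception as x: print(n,x)
E
```

```text
t 7.2667 [0.4888 0.0149 0.1797] hdg 68.93008739943554 [-0.7 -0.1  1. ]
[312  44] [0.5629 0.126 ] [0.5623 0.1255] [0.5592 0.1228]
[309 178] [0.5269 0.0284] [0.5268 0.0291] [0.5262 0.0335]
[241 177] [0.4718 0.0506] [0.4723 0.051 ] [0.4757 0.0538]
[239  44] [0.5109 0.146 ] [0.511  0.1453] [0.5115 0.1412]
cap (252, 86, 51, 54) [276.6 112.4] [0.5196342  0.08922679 0.055     ]
tool x,y 0.08033487210160568 0.0014650910369139061 [0.48875193 0.01486283 0.17966787] -0.0001002152748887655 [ 8.24470783e-01  5.65902769e-01 -1.15225212e-03 -8.09819003e-04]
scene ((328.0696716308594, 250.80029296875), (12.027517318725586, 12.510690689086914), 81.0081787109375)
side ((247.19737243652344, 278.1788330078125), (15.717903137207031, 16.56198501586914), 76.45831298828125)
```

View pics/w7.png

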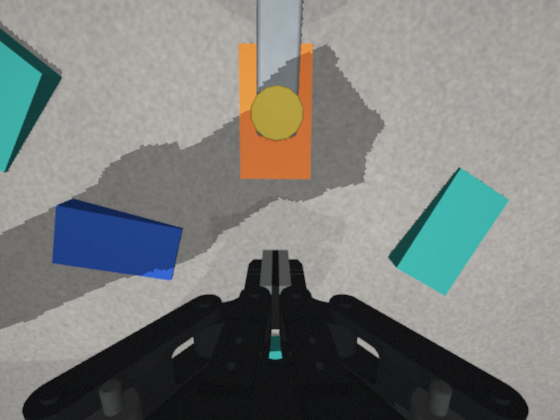

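View pics/side7.png

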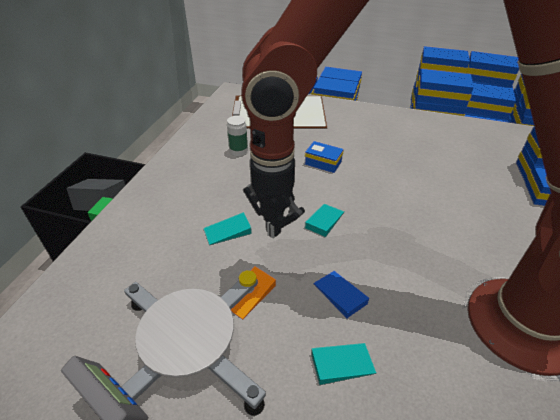

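The wrist view shows the cap at (277,112) over the wedge (columns 240–311, rows 44–178). The scale is unchanged in the side view. Moving above the cap.

play_rows(
  plan=[
    [0.027,0.0005,0,0,0,0],
    [0.027,0.0005,0,0,0,0],
    [0.026,0.0005,0,0,0,0],
    [0,0,0.02,0,0,0],
    [0,0,0.02,0,0,0],
  ],
)

```text
time: 7.78
position: [0.5209, 0.0919, 0.1408]
eef_rot: [0.823, 0.567, 0.002, -0.0]
ft_force: [-0.3, -0.8, -0.7]
grip_width: -0.0002
```

play_rows(
  plan=[
    [0,0,0.003,0,0,0],
    [0,0,0.003,0,0,0],
    [0,0,0.001,0,0,0],
    [0,0,0.001,0,0,0],
    [0,0,0,0,0,0],
  ],
)

```text
time: 8.2
position: [0.5201, 0.0888, 0.1336]
eef_rot: [0.825, 0.566, 0.001, 0.0]
ft_force: [-0.2, -0.2, -0.2]
grip_width: 0.0
```

play_rows(
  plan=[
    [0,0,0.001,0,0,0],
    [0,0,0.001,0,0,0],
    [0,0,0.001,0,0,0],
    [0,0,0,0,0,0],
    [0,0,0,0,0,0],
  ],
)

```text
time: 8.62
position: [0.5197, 0.089, 0.13]
eef_rot: [0.825, 0.566, 0.0, -0.0]
ft_force: [0.3, -0.4, -0.7]
grip_width: 0.0004
```

play_rows(
  plan=[
    [0,0,0.001,0,0,0],
    [0,0,0.001,0,0,0],
    [0,0,0,0,0,0],
    [0,0,0,0,0,0],
    [0,0,0,0,0,0],
  ],
)

```text
time: 9.03
position: [0.5198, 0.0891, 0.1287]
eef_rot: [0.825, 0.566, 0.0, 0.0]
ft_force: [-1.6, -0.9, 4.4]
grip_width: -0.0002
```

play_rows(
  plan=[
    [0,0,0.001,0,0,0],
    [0,0,0.001,0,0,0],
    [0,0,0,0,0,0],
    [0,0,0,0,0,0],
    [0,0,0,0,0,0],
  ],
)

```text
time: 9.45
position: [0.5198, 0.0891, 0.1284]
eef_rot: [0.825, 0.566, 0.0, 0.001]
ft_force: [-4.3, -2.0, 18.1]
grip_width: -0.0
```

The force is 18 N with only 0.3 mm more travel, so it holds firm. Keeping the press, with a look.

play_rows(
  plan=[
    [0,0,0,0,0,0],
    [0,0,0,0,0,0],
    [0,0,0,0,0,0],
    [0,0,0,0,0,0],
    [0,0,0,0,0,0],
  ],
)

```text
time: 9.87
position: [0.5198, 0.0891, 0.1284]
eef_rot: [0.825, 0.566, 0.0, 0.001]
ft_force: [-4.4, -1.8, 17.2]
grip_width: 0.0004
```

play_rows(
  plan=[
    [0,0,-0.004,0,0,0],
    [0,0,-0.01,0,0,0],
    [0,0,-0.03,0,0,0],
    [0,0,-0.03,0,0,0],
    [0,0,-0.03,0,0,0],
  ],
)

```text
time: 10.28
position: [0.5194, 0.089, 0.2311]
eef_rot: [0.825, 0.566, -0.0, -0.0]
ft_force: [0.3, 0.1, -0.2]
grip_width: -0.0001
```

play_rows(
  plan=[
    [-0.03,0,0,0,0,0],
    [-0.03,0,0,0,0,0],
    [-0.02,0,0,0,0,0],
    [0,0,0,0,0,0],
    [0,0,0,0,0,0],
  ],
)

```text
time: 10.7
position: [0.4907, 0.0131, 0.2302]
eef_rot: [0.825, 0.565, -0.0, 0.0]
ft_force: [-0.4, 0.1, 0.4]
grip_width: -0.0002
```

```bash
python3 wl.py w8; python3 - <<'E'
from m import *
for n,by in [('scene',(310,235,345,265)),('side',(230,262,265,292))]:
    img=get_image(n); save(n+'8',img)
    try: print(n,cv2.fitEllipse(big(blob(img,23,34),by)))
    except Exception as x: print(n,x)
E
```

```text
t 10.75 [0.4911 0.0146 0.2303] hdg 68.88812484141617 [0.8 0.6 0.4]
[301  55] [0.5624 0.1266] [0.562  0.1262] [0.5595 0.1239]
[300 165] [0.527  0.0306] [0.5269 0.0312] [0.5265 0.0345]
[244 165] [0.4729 0.0516] [0.4734 0.052 ] [0.4763 0.0541]
[242  56] [0.5111 0.1457] [0.5112 0.1451] [0.5117 0.1416]
cap (253, 90, 40, 43) [272.4 111.2] [0.51981507 0.08956797 0.055     ]
scene ((328.13311767578125, 250.93362426757812), (12.302605628967285, 12.690226554870605), 68.80431365966797)
side ((247.16973876953125, 278.1984558105469), (15.700756072998047, 16.64859390258789), 73.61595916748047)
```

View pics/w8.png

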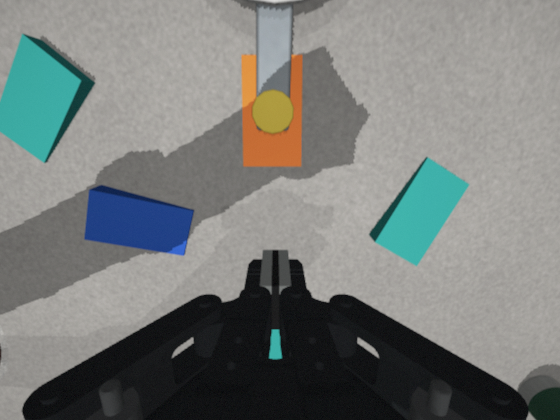

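View pics/side8.png

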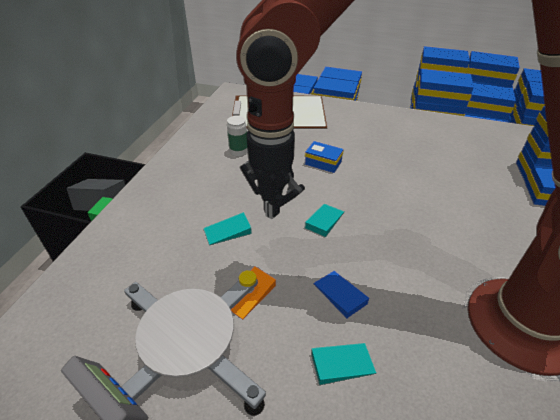

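The wedge centre is at about (.519, .090), within 1 mm of the foot at (.519, .089). The cap's pixels match the level start, the bystanders are unmoved, and the arm is clear.

```bash
python3 -c "
from cell import manip
print(manip.close_job())"
```

```text
the job is handed in; nothing more can be done
None
```

The wedge is under the bare foot and snug, the scale held firm when I pressed the cap, and the job is handed in (no verdict is reported). The clock stood at about 10.9 s of the 42 s allowed.

**Push:** I pushed the orange wedge thin end first with two slightly open fingers on its thick end, turning it from 55° to 69° on the way. I stopped when the push force rose from about 1 N to 7 N.

**Press test:** I pressed the yellow cap with shut fingers at about 17–18 N for about 0.4 s. The fingertips went down only 0.3 mm between 4 N and 18 N, so the scale did not dip.

**Last checks:**
- **Wedge:** its centre is within about 1 mm of the foot, and the foot is on its centre line to within 2 mm.
- **Scale:** the cap sits within 0.1 pixel of its level starting position in both fixed views.
- **Bystanders:** the carton, tape roll and can were never approached. The carton and can look unmoved in the last side view. The arm hides the tape roll there, and I did not look at the last scene picture.
- **Disagreement:** the wrist camera put the cap about 2–3 mm from where the fixed cameras did, well inside the tolerances.

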